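# Aim the bench lamp at the plaster cone and switch it on

## Robot

A 6-joint arm with a two-finger parallel gripper is mounted at the origin on the work surface. World frame = base frame: x ahead of the robot, y to its left, z up, the work surface at z = 0. Lengths are in mm, angles in rad, forces in N, time in s.
With the tool pointing down it reaches from about 350 to 975 mm from the base axis. Payload 7.1 kg.
Tool frame: the origin (TCP) lies at the very end of the fingers, on their centre line; the grasp point (between the pads) lies 19 mm behind it (ctrl.grasp_offset is the distance from the TCP to the grasp point, in mm); z points along the fingers, y is the line along which they close (so a half turn about z gives the same grasp; the last joint's range is limited). The gripper opens to 88 mm and grips with 3 to 60 N. Pads are 20 mm wide; open, the fingers measure 115 mm over their backs; the gripper's body (75 mm by 178 mm) begins 61 mm behind the grasp point.
Start: joints at [1.112, 0.423, 1.63, -0, 1.089, -0.019], TCP at [266.066, 565.52, 192.275] pointing down, gripper open.
Joint ranges: [-3, 3], [-0.9, 2.11], [0.09, 2.58], [-1.31, 4.45], [0.11, 2.69], [-2.54, 2.54]. Speed limits (rad/s): [2.39, 2.39, 3.01, 3.14, 3.14, 3.14].

## Interface

Orientations are given as a rotation vector (axis times angle).
In Python, from workcell import ctrl, viewer, ticket, models gives the robot as it stands.
- The arm moves only by the tool play_rows, never from a script. Its arguments are lists of equal length, an entry for each row: "dp": the shift along the world's x, y, z in mm, a list of three; "yaw": the turn about the world's z in degrees. In form: {"dp": [[tx, ty, tz], ...], "yaw": [yaw, ...]}. A call has 1 to 8 rows; each row shifts and turns the commanded pose from where the row before left it; what a row does not reach is not made up. A row lasts 1/12 s, in which the tool goes at most 41.7 mm and 7.16 degrees, less where a joint would pass 70% of its speed; a pose out of reach is approached as far as the arm can. A call is refused whole if a number of a shift passes 41.7 or a number of a turn 7.16, either way. A call with a gripper value outside its range is refused whole. "gripper" is the closure, from 0 (fully open) to 1 (shut), set as the call begins (left out, the last holds). The fingers move at their own pace and stop on an object; the grip force is fixed at half the most. Time passes only in rows, so rows that do not move let the fingers close. It gives the time, the measured TCP pose, the force, the opening and the grip force at its end, in the units of the state.
- ctrl.get_obs(): the state, without advancing time (a new reading comes with each control period).
- viewer.get_image(name): name is "scene" or "side" or "wrist"; returns a dict with "pixels" (400x640x3 uint8, red, green, blue), "range_z" (400x640 float32, mm along the optical axis (not along the pixel's ray), 0 where there is no reading), "fx", "fy", "cx", "cy" (pixels), "T" (4x4, takes a point from camera to world coordinates); the wrist camera has in their place "hand_eye" (4x4, takes a point from camera to tool coordinates, whose origin is the TCP and whose axes are the flange's). Camera axes: x right, y up, looking along -z (the intrinsics and any distortion apply to the point x, -y, -z); pixel columns grow to the right and rows downward; lengths in mm; the calibration is good to about 2 mm. A picture is of the moment at which its call begins: read the wrist's pose just before it.
- ticket.close_job(): hands the job in; it is judged then, once.
Trained networks look in a picture, given as the dict that the camera call returned (one of the last four; its "shot" number tells which), for a name from the list of things; names that differ only in an ending like _2 or _b are one class to them, and where a whole thing is asked for, a point or a joint stands for the part that bears it (a point fixed in the world has none). Each returns a list of dicts, best first, with "conf" (0 to 1); they miss things now and then, are a little off and sometimes report something else, mostly with a low value. They report only what shows in the picture. A call takes as long as a camera call. They do not tell look-alikes from the thing itself.
- models.look_for(picture, name): "bbox" ([centre column, centre row, width, height] in pixels, round what is visible of it).
- models.landmark_of(picture, name): "location" ([column, row] in pixels: a listed point, or the origin of a listed thing).
The state is a dict: "t": time; "qpos": joint angles; "qvel": joint speeds; "joint_torque": joint torques, N m; "ee_pos": TCP position; "orientation": TCP orientation; "ft_force": force on the tool from outside, world axes, zero at the start; "moment": the same for the moment, N m; "width": finger opening in mm; "grasp_force": force on a finger pad.
Only numpy, scipy, OpenCV 4.12 (cv2) and the standard library are available. Lean on these libraries where they do the work, as an engineer would, in place of code of your own. Each camera call takes 0.05 s, during which the arm holds its last target. There are 200 camera calls.

## Task

Swing the arm of the bench lamp so that, let go, it stays pointing straight at the middle of the plaster cone. Then pull the lamp's spring knob all the way out, hold it out for a moment to switch the lamp on, and let it go back home. Leave the plaster models and the other things on the bench where they stand.

Things in the scene. Friction and masses are not known exactly. Their poses are not given: they have to be found in the camera images.
- lamp: The lamp's fixed foot: dark steel plate 220 x 150 x 22 mm, a 16 mm upright post, and in front of it (the lamp's -x, robot side) a grey switch housing 120 mm wide, highest edge 102 mm up, 58 mm before the post. Its sloping panel is centred 95 mm before the post axis, 75 mm up; the panel's normal leans 35 degrees from vertical towards -x. Origin: on the post's axis at bench height, z up.
- post_top (a point): On the post's vertical turning axis, 190 mm above the bench. Here a friction clutch holds the arm: it slips at about 0.5 N m (3 N at the grip). Between clutch and arm is a springy bush of about 5 N m/rad: the arm winds up about 0.1 rad before the clutch slips, and springs back by torque / stiffness when let go.
- lamp_arm: The arm: a level bar 182 mm up that turns about the post and carries an aluminium hood (96 mm mouth, lowest edge about 105 mm up) looking outward and 45 degrees down. Origin: on the turning axis at bench height, z up; the arm points along its +y. Turns from 1.5 rad clockwise to 1 rad anticlockwise of the lamp's +y. It points at a thing whose centre is on the arm's line seen from above.
- hood_grip (a point): Centre of the place to hold the arm: an upright black round rod 18 mm thick on top of the hood, 165 mm from the turning axis; it stands free from about 205 to 250 mm above the bench, this point is at 232 mm.
- switch_grip (a point): The pull knob: black, round, 22 mm across, in the middle of the sloping panel, its end 30 mm out from the panel. This point: on its axis, 24 mm out from the panel at rest. It pulls straight out along the panel's normal (this frame's z). A spring brings it home: about 3.5 N to start it, 8 N at full travel.
- switch (a joint): How far the knob is pulled out, in m: 0 at home, 0.012 at its stop.
- cone: The plaster cone (the target), loose: pointed, 84 mm across at the foot, 107 mm high, 0.35 to 0.7 kg. Origin: centre of its underside. It stands 0.28 to 0.42 m from the post, in one of three places in a row with the bowl and the drum.
- bowl: Plaster model of an upturned bowl, loose, 88 mm across, 63 mm high. Origin: centre of its underside. Leave alone.
- drum: Plain plaster cylinder, loose, 76 mm across, 75 mm high. Origin: centre of its underside. Leave alone.
- jar: Clear jar with a steel lid, loose, 52 mm across, 75 mm high, standing under or near the lamp arm. Origin: centre of its underside. Leave alone.
- mug: White mug, loose, 74 mm across, 85 mm high. Origin: centre of its underside. Leave alone.
- brush: Wooden brush lying flat beside the lamp. Origin: centre of its underside. Leave alone.
Things that resemble listed ones, but are neither listed nor needed, are in the scene too. Leave any black or red look-alike of the cone alone.

How it is judged (in metres and radians):
On the way, in this order (a step that is already met when the one before it is completed fails the run):
1. the lamp arm points at the cone's middle within 12 mm and stays there, let go (x of cone in the frame of lamp_arm between -0.012 and 0.012 m and y of cone in the frame of lamp_arm above 0.15 m and angular speed of lamp_arm below 0.05 rad/s and contact force between anything else and lamp_arm below 0.1 N), for 0.4 s.
2. the knob is pulled out at least 9 mm of its 12 mm and held a moment (value of joint switch above 0.009 m), for 0.2 s.
At the end, for the whole second after the job is handed in: The lamp arm, at rest and let go, points at the cone: the cone's centre lies within 12 mm of the arm's line seen from above; the knob, pulled out at least 9 mm after the aiming, is back home within 2 mm; the models and bystanders have not been moved 20 mm or tipped (x of cone in the frame of lamp_arm between -0.012 and 0.012 m and y of cone in the frame of lamp_arm above 0.15 m and angular speed of lamp_arm below 0.05 rad/s and value of joint switch below 0.002 m); the robot touches nothing.
It fails at once if a plaster model or a bystander is moved more than 20 mm or tipped over (distance of any of cone, bowl, drum, jar, mug, brush from where it was at the start of the episode above 0.02 m or angle between any of cone, bowl, drum, jar, mug's own z axis and vertical above 0.5 rad).
It also fails if it takes over 54 s, if anything falls off the work surface, if the arm or the gripper's body presses on something with over 40 N, if the wrist force passes 120 N, or if a joint passes its speed limit or range.

## Working session

There is one attempt and no reset: what is moved stays moved. The work goes in short steps, Python scripts to look and compute and a tool call to move; the robot and the scene stay as the last step left them, time stands still between calls to the robot, and variables do not carry over. Pictures are saved under pics/ and viewed, at most 10 in all, crops included, and the job is handed in when it is done.

Besides the shell and the picture viewer there is one more tool, called after "Request:" as name(argument=value, ...) on one line, values as JSON. play_rows: Moves the arm, as the interface text tells. Its arguments: {"type":"object","properties":{"dp":{"type":"array"},"yaw":{"type":"array"},"gripper":{"type":"number"}},"required":["dp","yaw"]}

```bash
ls; mkdir -p pics; cat > h.py <<'E'
import numpy as np, cv2
from workcell import ctrl, viewer, ticket, models
from scipy.spatial.transform import Rotation as R
def cam(p,o=None):
    if 'T' in p: return np.array(p['T'])
    T=np.eye(4);T[:3,:3]=R.from_rotvec(o['orientation']).as_matrix();T[:3,3]=o['ee_pos'];return T@np.array(p['hand_eye'])
def ray(p,uv,T):
    d=np.array([(uv[0]-p['cx'])/p['fx'],-(uv[1]-p['cy'])/p['fy'],-1.]);return T[:3,3],T[:3,:3]@d
def at_z(p,uv,z,T):
    c,d=ray(p,uv,T);return c+d*(z-c[2])/d[2]
def at_d(p,uv,T):
    u,v=int(round(uv[0])),int(round(uv[1]));c,d=ray(p,uv,T)
    w=p['range_z'][max(v-2,0):v+3,max(u-2,0):u+3];w=w[w>0]
    return c+d*np.median(w) if len(w) else None
def get(n):
    o=ctrl.get_obs();p=viewer.get_image(n);return p,cam(p,o)
E
python3 - <<'E'
from h import *
np.set_printoptions(precision=1,suppress=True)
Z=dict(lamp=0,post_top=190,lamp_arm=0,hood_grip=232,switch_grip=89,cone=0,bowl=0,drum=0,jar=0,mug=0,brush=0)
ims=[]
for n in ['scene','side']:
    p,T=get(n);print(n,T[:3,3],[k for k in p]);ims.append(p['pixels'])
    for k in Z:
        for r in models.landmark_of(p,k)[:3]:
            if r['conf']>.2: print(k,round(r['conf'],2),np.array(r['location']),at_z(p,r['location'],Z[k],T),at_d(p,r['location'],T))
    cv2.imwrite(f'pics/{n}.png',p['pixels'][:,:,::-1])
print(ctrl.get_obs()['ee_pos'])
E
```

```text
pics
scene [1163.5 -103.9  729.3] ['pixels', 'range_z', 'fx', 'fy', 'cx', 'cy', 'T', 'shot']
lamp 0.91 [270.4 253.3] [ 539.  -216.5    0. ] [ 557.4 -213.2   21.5]
post_top 0.59 [262.5 196.3] [ 540.7 -216.1  190. ] [ 540.3 -216.2  189.7]
lamp_arm 0.39 [269.1 252.1] [ 535. -220.    0.] [ 554.6 -216.4   22.7]
hood_grip 0.83 [323.2 213.9] [642.9 -88.2 232. ] [642.4 -88.2 231.5]
hood_grip 0.63 [377.2 214.1] [646.   13.2 232. ] [445.1  58.7  38.9]
cone 0.63 [423.2 208.7] [386.1 198.7   0. ] [419.  185.9  30.9]
cone 0.59 [453.3 243.8] [518.1 245.8   0. ] [544.6 231.4  30. ]
cone 0.56 [379.  214.2] [405.1  72.7   0. ] [446.3  63.1  39.6]
bowl 0.83 [396.6 247.1] [525.8 100.7   0. ] [561.4  89.3  40.7]
drum 0.67 [419.1 288.1] [650.4 130.8   0. ] [681.2 116.7  43.8]
drum 0.37 [395.9 252.1] [542.2  96.2   0. ] [566.9  88.2  29. ]
jar 0.83 [352.1 301.1] [681.7 -24.6   0. ] [713.8 -29.9  48.5]
mug 0.64 [179.8 285.9] [ 632.7 -419.2    0. ] [ 674.2 -394.6   56.9]
brush 0.58 [204.6 230.4] [ 455.5 -397.5    0. ] [ 472.6 -390.4   17.6]
side [ -77.2 -803.2 1048.9] ['pixels', 'range_z', 'fx', 'fy', 'cx',
[... 485 characters left out ...]
0. ] [401.6  36.1  38.3]
cone 0.68 [330.2 209.4] [698.7 -21.1   0. ] [674.8 -45.2  32.2]
cone 0.67 [226.1 193.4] [507.8 242.9   0. ] [493.5 217.3  25.6]
bowl 0.63 [260.5 212.7] [534.9 104.9   0. ] [512.5  71.7  38.3]
drum 0.72 [282.9 193. ] [639.7 128.6   0. ] [621.4 104.8  26.8]
jar 0.71 [421.7 301.2] [ 642.2 -414.9    0. ] [ 611.  -431.7   45.4]
jar 0.49 [332.2 213.2] [692.  -36.9   0. ] [677.3 -51.5  20. ]
mug 0.95 [426.2 299.4] [ 654.9 -418.8    0. ] [ 616.  -439.3   55.8]
mug 0.63 [282.5 193.9] [636.2 126.3   0. ] [620.7 106.1  22.7]
brush 0.63 [366.8 342.2] [ 455.2 -404.6    0. ] [ 446.6 -411.1   17. ]
brush 0.36 [285.4 190.1] [654.1 133.9   0. ] [628.1 100.6  37.3]
[266.1 565.5 192.3]
```

View pics/scene.png

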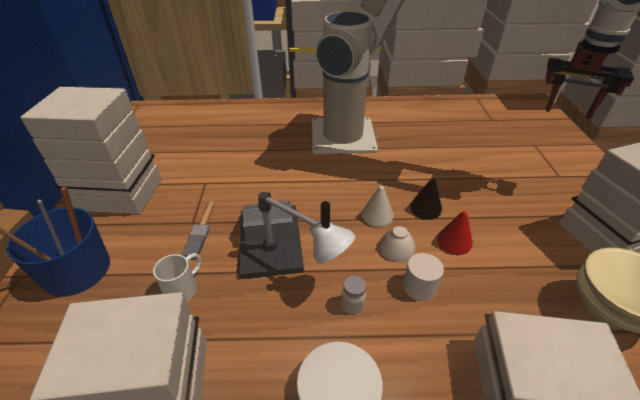

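View pics/side.png

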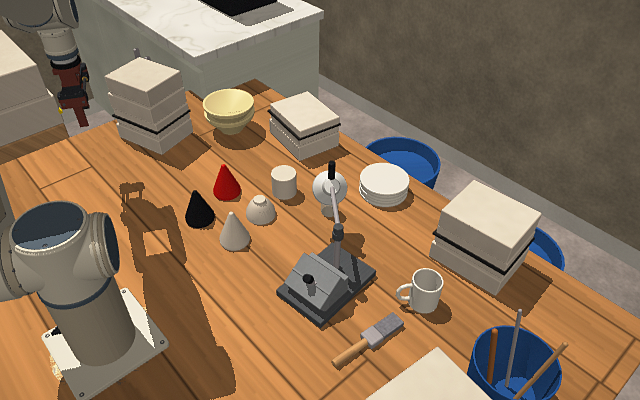

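The scene view shows the white cone at (378,203) next to the black and red look-alikes, the bowl at (397,243) and the drum at (422,277). The hood rod is at (325,215). The side view shows the knob at (308,281) and the white cone at (235,230). I'll refine the positions by fitting the depth clouds.

```bash
cat >> h.py <<'E'
from scipy.optimize import least_squares
def cloud(p,T,every=1):
    v,u=np.mgrid[0:400:every,0:640:every];z=p['range_z'][v,u];m=z>0;v,u,z=v[m],u[m],z[m]
    P=np.stack([(u-p['cx'])/p['fx']*z,-(v-p['cy'])/p['fy']*z,-z],1)
    return P@T[:3,:3].T+T[:3,3]
def fit(P,c,rad,zf,r):
    m=(np.hypot(*(P[:,:2]-c).T)<rad)&(P[:,2]>zf[0])&(P[:,2]<zf[1]);Q=P[m]
    f=lambda a:np.hypot(*(Q[:,:2]-a).T)-r(Q[:,2])
    s=least_squares(f,c,loss='soft_l1',f_scale=1.5);return s.x,len(Q),np.median(abs(f(s.x)))
E
python3 - <<'E'
from h import *
np.set_printoptions(precision=1,suppress=True)
for n in ['scene','side']:
    p,T=get(n);P=cloud(p,T)
    print(n,'cone',fit(P,[410,70],60,(8,105),lambda z:42*(1-z/107)))
    print('rod',fit(P,[642,-91],30,(212,247),lambda z:9+0*z))
    print('post',fit(P,[539,-213],22,(40,165),lambda z:8+0*z))
    for r in (35,): 
        print('jar',fit(P,[690,-30],45,(10,60),lambda z:26+0*z),'bowl',fit(P,[530,103],60,(5,20),lambda z:44+0*z),'drum',fit(P,[645,130],55,(5,70),lambda z:38+0*z))
    m=(np.hypot(*(P[:,:2]-[425,-226]).T)<25)&(P[:,2]>80)&(P[:,2]<115);print('knob',P[m].mean(0) if m.any() else 0,m.sum(),P[m].max(0))
    # panel plane
    m=(np.hypot(*(P[:,:2]-[440,-226]).T)<50)&(P[:,2]>50)&(P[:,2]<103);Q=P[m]
    best=0
    rng=np.random.default_rng(0)
    for _ in range(500):
        a,b,c=Q[rng.choice(len(Q),3,False)];nn=np.cross(b-a,c-a);nn/=np.linalg.norm(nn)+1e-9;nn*=np.sign(nn[2]+1e-9)
        i=(abs((Q-a)@nn)<1.5).sum()
        if nn[2]>.7 and nn[2]<.9 and i>best: best=i;bn,bp=nn,a
    if best: print('panel n',bn*100,'p.n',bp@bn,best,len(Q))
E
```

```text
scene cone (array([420.1,  64. ]), 800, np.float64(1.848135009001167))
rod (array([650. , -84.2]), 122, np.float64(1.7644592857473693))
post (array([ 535.6, -216.2]), 339, np.float64(1.3026885817759837))
jar (array([689.3, -24.9]), 360, np.float64(0.8105443437094184)) bowl (array([529.2,  99.2]), 168, np.float64(0.783463011749074)) drum (array([646.5, 131.6]), 652, np.float64(0.4654499387323625))
knob [ 429.4 -219.1   98.7] 6 [ 432.2 -216.9  104.2]
panel n [-52.2  -7.2  85. ] p.n -148.03000002454118 58 151
side cone (array([411.4,  61.1]), 758, np.float64(2.500536013117297))
rod (array([634.5, -84.4]), 77, np.float64(1.0014744237796673))
post (array([ 533.6, -216.3]), 239, np.float64(1.1648263367216813))
jar (array([690.4, -24.5]), 123, np.float64(1.0821023504155924)) bowl (array([531.2, 101.5]), 144, np.float64(2.01643128114112)) drum (array([647.3, 132.4]), 418, np.float64(1.240953781263542))
knob [ 427.4 -231.1   96. ] 101 [ 449.3 -214.8  108.4]
panel n [-56.9  -6.8  82. ] p.n -173.08850708657982 534 1241
```

```bash
python3 - <<'E'
from h import *
np.set_printoptions(precision=3,suppress=True)
p,T=get('wrist');o=ctrl.get_obs();print(p['hand_eye'],p['fx']);print(R.from_rotvec(o['orientation']).as_matrix())
PP=[]
for n in ['scene','side']:
    p,T=get(n);P=cloud(p,T);m=(np.hypot(*(P[:,:2]-[413,66]).T)<60)&(P[:,2]>8)&(P[:,2]<105);Q=P[m]
    f=lambda a:np.hypot(*(Q[:,:2]-a[:2]).T)-(a[2]-a[3]*Q[:,2])
    print(n,least_squares(f,[413,66,42,.39],loss='soft_l1',f_scale=1.5).x, Q[Q[:,2]>85].mean(0))
E
```

```text
[[  -0.       0.969    0.245   67.791]
 [   1.       0.001   -0.001   -0.213]
 [  -0.001    0.245   -0.969 -192.392]
 [   0.       0.       0.       1.   ]] 325.826469571912
[[-0.905  0.426 -0.   ]
 [ 0.426  0.905 -0.   ]
 [ 0.    -0.    -1.   ]]
scene [414.477  64.916  46.295   0.38 ] [421.359  62.871  93.641]
side [414.09   65.971  46.328   0.38 ] [410.438  60.134  93.795]
```

Request:
play_rows(dp=[[10,-20,30],[10,-38,12],[10,-38,12],[10,-38,12],[10,-38,12],[10,-38,12],[12,-38,12],[12,-38,10]], yaw=[0,0,0,0,0,0,0,0])

```text
t: 2.12
ee_pos: [350.2, 277.9, 305.3]
orientation: [0.684, 3.065, 0.001]
ft_force: [1.0, -0.3, 0.7]
width: 88.0
grasp_force: 0.0
```

Request:
play_rows(dp=[[20,-36,5],[20,-36,5],[20,-36,5],[20,-36,5],[20,-36,5],[20,-36,0],[20,-36,0],[20,-36,0]], yaw=[-7,-7,-7,-7,-7,-7,-7,-7])

```text
t: 2.78
ee_pos: [510.7, -10.6, 329.7]
orientation: [2.052, 2.378, 0.001]
ft_force: [0.8, 0.7, -0.3]
width: 87.9
grasp_force: 0.0
```

Request:
play_rows(dp=[[25,-25,0],[25,-25,0],[25,-25,0],[15,-5,0],[0,0,0],[0,0,0],[0,0,0],[0,0,0]], yaw=[-7,-7,-7,-7,-7,-7,-7,0])

```text
t: 3.45
ee_pos: [600.1, -88.6, 329.1]
orientation: [-2.852, -1.316, 0.0]
ft_force: [0.1, 0.1, 0.5]
width: 87.6
grasp_force: 0.0
```

```bash
cat > w.py <<'E'
from h import *
import sys
np.set_printoptions(precision=1,suppress=True)
o=ctrl.get_obs();print(o['t'],o['ee_pos'],R.from_rotvec(o['orientation']).as_euler('zyx',degrees=True))
p,T=get('wrist')
Z=dict(post_top=190,hood_grip=232,switch_grip=95,cone=0)
for k in Z:
    for r in models.landmark_of(p,k)[:3]:
        if r['conf']>.2: print(k,round(r['conf'],2),np.array(r['location']),at_z(p,r['location'],Z[k],T),at_d(p,r['location'],T))
cv2.imwrite(f'pics/{sys.argv[1]}.png',p['pixels'][:,:,::-1]);np.savez(f'pics/{sys.argv[1]}.npz',P=cloud(p,T))
E
python3 w.py w1
```

```text
3.45 [600.1 -88.6 329.1] [ -49.5   -0.  -180. ]
hood_grip 0.8 [345.2 162.4] [631.7 -82.3 232. ] [632.3 -79.5 250. ]
cone 0.91 [169.2 158.3] [412.9  70.2   0. ] [436.7  59.   54.2]
cone 0.72 [120.7  20.5] [506.7 253.5   0. ] [520.3 224.3  52.3]
cone 0.66 [ 94.6 102.9] [388.3 203.3   0. ] [408.1 184.5  40.6]
```

View pics/w1.png

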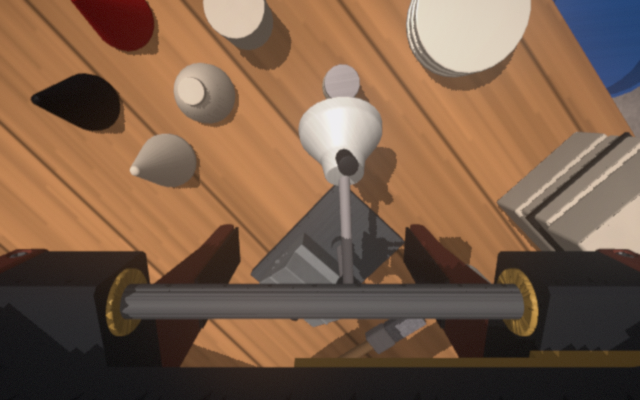

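```bash
python3 - <<'E'
from h import *
np.set_printoptions(precision=1,suppress=True)
P=np.load('pics/w1.npz')['P']
def c(xy,r,z0,z1):
    m=(np.hypot(*(P[:,:2]-xy).T)<r)&(P[:,2]>z0)&(P[:,2]<z1);Q=P[m];return len(Q),(Q.min(0)+Q.max(0))/2,Q.mean(0)
print('rodtop',c([637,-84],30,243,258));print('posttop',c([538,-213],35,184,215))
for k in range(3):pass
m=(np.hypot(*(P[:,:2]-[414,66]).T)<60)&(P[:,2]>8)&(P[:,2]<105);Q=P[m]
f=lambda a:np.hypot(*(Q[:,:2]-a[:2]).T)-(a[2]-a[3]*Q[:,2])
print(least_squares(f,[413,66,42,.39],loss='soft_l1',f_scale=1.5).x,len(Q))
E
```

```text
rodtop (352, array([632.3, -83. , 247.7]), array([632.5, -82.6, 249.6]))
posttop (143, array([ 550. , -190.6,  187. ]), array([ 550.5, -190.3,  186.7]))
[412.4  67.4  46.3   0.4] 2476
```

Request:
play_rows(dp=[[16,3,0],[16,3,0],[0,0,-25],[0,0,-30],[0,0,-30],[0,0,-29],[0,0,0],[0,0,0]], yaw=[0,0,2,2,0,0,0,0])

```text
t: 4.37
ee_pos: [631.2, -82.3, 214.3]
orientation: [-2.799, -1.422, 0.004]
ft_force: [-0.4, -0.2, 1.3]
width: 87.7
grasp_force: 0.0
```

Request:
play_rows(dp=[[0,0,0],[0,0,0],[0,0,0],[0,0,0],[0,0,0],[0,0,0]], yaw=[0,0,0,0,0,0], gripper=0.7)

```text
t: 4.87
ee_pos: [632.3, -82.5, 215.9]
orientation: [2.801, 1.421, 0.001]
ft_force: [0.5, -0.8, 0.0]
width: 51.3
grasp_force: 0.0
```

```bash
python3 w.py w2; python3 - <<'E'
from h import *
a0=np.arctan2(132,96)
# arc steps from post
for d in range(0,72,4):
    a=a0+np.radians(d);b=a+np.radians(4);print(d,163*(np.cos(b)-np.cos(a)).round(3),163*(np.sin(b)-np.sin(a)).round(3))
E
```

```text
4.8667 [632.3 -82.5 215.9] [-53.8   0.1 180. ]
hood_grip 0.6 [323.2 235.2] [631.7 -82.9 232. ] [635.6 -77.4 249.9]
cone 0.94 [115.1 175.5] [415.2  66.7   0. ] [441.1  57.1  41.4]
cone 0.87 [19.6 94.4] [393.4 204.6   0. ] [415.  186.5  31.7]
0 -9.454 6.357
4 -9.78 5.705000000000001
8 -10.269 5.053
12 -10.595 4.2379999999999995
16 -10.758000000000001 3.586
20 -11.084000000000001 2.7710000000000004
24 -11.247000000000002 1.956
28 -11.247000000000002 1.141
32 -11.410000000000002 0.326
36 -11.410000000000002 -0.326
40 -11.247000000000002 -1.141
44 -11.247000000000002 -1.956
48 -11.084000000000001 -2.7710000000000004
52 -10.758000000000001 -3.586
56 -10.595 -4.2379999999999995
60 -10.269 -5.053
64 -9.78 -5.705000000000001
68 -9.454 -6.357
```

Request:
play_rows(dp=[[0,0,0],[0,0,0],[0,0,0],[0,0,0],[0,0,0]], yaw=[0,0,0,0,0], gripper=0.72)

```text
t: 5.53
ee_pos: [632.0, -82.5, 215.2]
orientation: [-2.802, -1.421, 0.0]
ft_force: [-0.1, 0.1, 0.4]
width: 24.7
grasp_force: 0.0
```

Request:
play_rows(dp=[[-9.5,6.4,0],[-9.8,5.7,0],[-10.3,5.1,0],[-10.6,4.2,0],[-10.8,3.6,0],[-11.1,2.8,0],[-11.2,2.0,0],[-11.2,1.1,0]], yaw=[4,4,4,4,4,4,4,4])

```text
t: 6.2
ee_pos: [548.2, -51.0, 215.6]
orientation: [2.297, 2.142, 0.004]
ft_force: [4.0, 1.2, -1.2]
width: 24.6
grasp_force: 1.7
```

Request:
play_rows(dp=[[-11.4,0.3,0],[-11.4,-0.3,0],[-11.2,-1.1,0],[-11.2,-2,0],[-11.1,-2.8,0],[-10.8,-3.6,0],[-10.6,-4.2,0],[0,0,0]], yaw=[4,4,4,4,4,4,4,0])

```text
t: 6.87
ee_pos: [469.0, -65.2, 215.6]
orientation: [1.713, 2.633, 0.001]
ft_force: [1.1, 4.5, 0.7]
width: 24.6
grasp_force: 1.5
```

```bash
python3 w.py w3;python3 -c "
from h import *
o=ctrl.get_obs();print(o['ft_force'])
P=np.load('pics/w3.npz')['P'];e=o['ee_pos'][:2]
m=(np.hypot(*(P[:,:2]-e).T)<12)&(P[:,2]>243)&(P[:,2]<258);Q=P[m];print(len(Q),Q.mean(0),(Q.min(0)+Q.max(0))/2)"
```

```text
6.8667 [469.  -65.2 215.6] [-113.9    0.  -180. ]
hood_grip 0.7 [327.5 231.8] [470.3 -61.7 232. ] [467.3 -55.8 249.9]
cone 0.62 [323.2  45.6] [411.5  68.3   0. ] [417.3  53.8  82. ]
[1.73099502 2.82591353 1.51035068]
935 [470.36437627 -60.76848236 249.60667022] [471.92187525 -61.48501552 250.51542136]
```

Request:
play_rows(dp=[[4.4,1.8,0],[4.4,1.8,0],[4.4,1.7,0],[4.4,1.6,0],[0,0,0],[0,0,0],[0,0,0],[0,0,0]], yaw=[-1.5,-1.5,-1.5,-1.5,0,0,0,0])

```text
t: 7.78
ee_pos: [487.1, -58.5, 215.1]
orientation: [-1.85, -2.538, 0.001]
ft_force: [-0.8, 0.4, 0.0]
width: 24.2
grasp_force: 0.0
```

```bash
python3 w.py w4;python3 -c "
from h import *
o=ctrl.get_obs();print(o['ft_force'])
P=np.load('pics/w4.npz')['P'];e=o['ee_pos'][:2]
m=(np.hypot(*(P[:,:2]-e).T)<14)&(P[:,2]>243)&(P[:,2]<258);Q=P[m];print(len(Q),Q.mean(0),(Q.min(0)+Q.max(0))/2)"
```

```text
7.7833 [487.1 -58.5 215.1] [-107.8   -0.   180. ]
hood_grip 0.65 [320.6 233.9] [485.3 -57.5 232. ] [483.3 -51.1 250. ]
cone 0.64 [295.2  49.6] [414.2  66.1   0. ] [423.8  54.8  75.8]
[-0.33877563  1.0462586  -1.44987842]
1024 [485.46778028 -55.35907527 249.56443551] [486.90854775 -56.57697996 250.28151819]
```

View pics/w4.png

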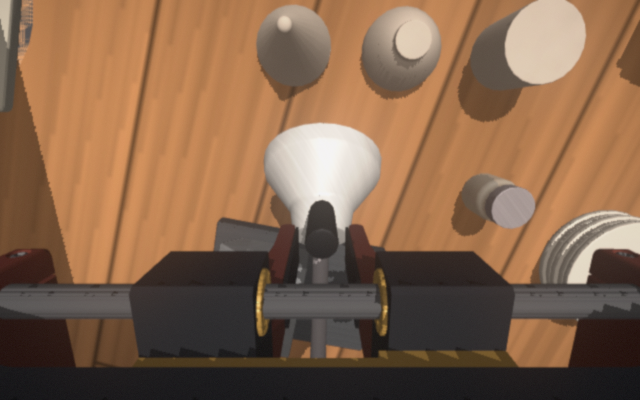

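Request:
play_rows(dp=[[-9,-3.1,0],[-9,-3.6,0],[-5.5,-2.4,0],[-5.5,-2.6,0],[-3,-1.6,0],[-2,-1.1,0],[0,0,0],[0,0,0]], yaw=[3,3,3,3,0,0,0,0])

```text
t: 8.7
ee_pos: [454.0, -72.7, 215.6]
orientation: [1.577, 2.716, 0.001]
ft_force: [2.4, 1.1, 1.0]
width: 24.5
grasp_force: 1.5
```

Request:
play_rows(dp=[[4.4,2.2,0],[4.4,2.1,0],[4.4,2,0],[4.3,1.9,0],[0,0,0],[0,0,0],[0,0,0],[0,0,0]], yaw=[-1.5,-1.5,-1.5,-1.5,0,0,0,0])

```text
t: 9.37
ee_pos: [470.5, -64.6, 215.1]
orientation: [-1.715, -2.632, 0.001]
ft_force: [-0.6, -0.1, -0.4]
width: 24.6
grasp_force: 0.0
```

Request:
play_rows(dp=[[0,0,0],[0,0,0],[0,0,0],[0,0,0]], yaw=[0,0,0,0], gripper=0.3)

```text
t: 9.7
ee_pos: [470.9, -64.6, 215.3]
orientation: [1.716, 2.632, 0.0]
ft_force: [-0.4, -0.4, -0.1]
width: 47.7
grasp_force: 0.0
```

Request:
play_rows(dp=[[0,0,15],[0,0,30],[0,0,30],[-10,-5,15],[-15,-10,0],[-15,-10,0],[0,0,0],[0,0,0]], yaw=[0,0,0,0,0,0,0,0])

```text
t: 10.37
ee_pos: [430.8, -89.8, 305.5]
orientation: [1.717, 2.63, 0.001]
ft_force: [-0.7, 0.9, -0.1]
width: 61.4
grasp_force: 0.0
```

```bash
python3 w.py w5; python3 - <<'E'
from h import *
np.set_printoptions(precision=1,suppress=True)
Ps=[np.load('pics/w5.npz')['P']]+[cloud(*get(n)) for n in ('scene','side')]
for P in Ps:
    m=(np.hypot(*(P[:,:2]-[469,-63]).T)<22)&(P[:,2]>240)&(P[:,2]<256);Q=P[m];print('rod',len(Q),Q.mean(0) if len(Q) else 0,(Q.min(0)+Q.max(0))/2 if len(Q) else 0)
    m=(np.hypot(*(P[:,:2]-[413.5,66.5]).T)<60)&(P[:,2]>8)&(P[:,2]<105);Q=P[m]
    f=lambda a:np.hypot(*(Q[:,:2]-a[:2]).T)-(a[2]-a[3]*Q[:,2])
    print('cone',least_squares(f,[413,66,42,.39],loss='soft_l1',f_scale=1.5).x,len(Q))
    m=(np.hypot(*(P[:,:2]-[534,-216]).T)<40)&(P[:,2]>180)&(P[:,2]<200);Q=P[m];print('post',len(Q),Q.mean(0) if len(Q) else 0)
E
```

```text
10.3667 [430.8 -89.8 305.5] [-113.7    0.  -180. ]
post_top 0.75 [358.4 329.3] [ 530.4 -218.6  190. ] [ 530.9 -219.3  188.8]
switch_grip 0.87 [280.4 260. ] [ 428.4 -222.7   95. ] [ 428.  -219.4  101.8]
cone 0.78 [358.8  54.5] [418.2  69.5  -0. ] [415.6  53.1  83.5]
cone 0.22 [362.4 330.4] [ 616.6 -335.1    0. ] [ 535.6 -219.   188.6]
rod 435 [468.5 -61.3 249.1] [469.2 -61.7 246.1]
cone [412.5  67.2  46.4   0.4] 3031
post 306 [ 531.8 -214.6  188.4]
rod 61 [475.5 -64.2 247.3] [473.7 -64.  246. ]
cone [414.6  65.   46.3   0.4] 796
post 163 [ 534.3 -205.3  187.1]
rod 56 [469.4 -65.4 247.6] [471.3 -64.7 246.2]
cone [414.2  66.6  46.3   0.4] 751
post 134 [ 527.3 -207.5  187.8]
```

View pics/w5.png

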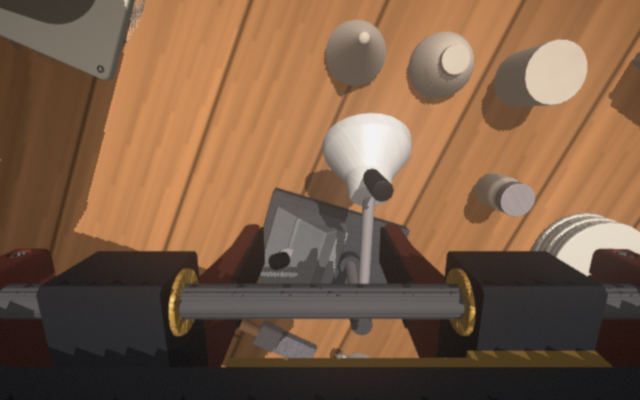

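The arm now points roughly at the cone: in this view the rod is at (377,183), the knob at (280,260) and the cone tip at (364,37). I'll check the aim against the arm's own line.

```bash
python3 - <<'E'
from h import *
np.set_printoptions(precision=1,suppress=True)
P=np.load('pics/w5.npz')['P'];c=np.array([533.5,-215.3])
d=np.array([np.cos(np.radians(113)),np.sin(np.radians(113))]);n=np.array([-d[1],d[0]])
q=P[:,:2]-c;s=q@d;t=q@n
for r in range(-10,125,10):
    m=(s>r)&(s<r+10)&(abs(t)<16)&(P[:,2]>172)&(P[:,2]<196)
    if m.sum()>5: print(r,m.sum(),t[m].mean().round(1),t[m].min().round(1),t[m].max().round(1),P[m,2].max().round(1))
# hood: symmetric extents
for r in range(140,240,12):
    m=(s>r)&(s<r+12)&(abs(t)<60)&(P[:,2]>100)&(P[:,2]<200)
    if m.sum()>5: print('hood',r,m.sum(),t[m].min().round(1),t[m].max().round(1))
k=np.array([412.5,67.2])-c;print('cone s,t',k@d,k@n)
m=(np.hypot(*(P[:,:2]-[428,-221]).T)<18)&(P[:,2]>85);print('knob',P[m].mean(0),P[m].max(0),P[m].min(0),m.sum())
E
```

```text
-10 121 0.9 -10.0 12.1 190.6
0 181 1.7 -10.8 12.7 190.4
50 88 0.9 -5.9 6.3 188.6
60 96 0.7 -4.9 5.8 189.5
70 106 0.7 -5.9 6.0 189.2
80 101 0.4 -6.2 5.5 189.1
90 105 0.4 -5.9 5.8 189.0
100 110 0.1 -6.2 5.2 189.1
110 112 0.4 -5.6 5.5 189.1
120 112 -0.2 -6.4 5.2 189.5
hood 140 234 -17.7 20.5
hood 152 300 -29.9 33.5
hood 164 695 -43.8 41.5
hood 176 1027 -46.5 44.9
hood 188 1089 -46.8 45.0
hood 200 1064 -47.1 44.0
hood 212 762 -37.6 36.2
hood 224 32 -11.2 11.8
cone s,t 307.3210876475165 0.9995434695254317
knob [ 426.7 -223.4   97.2] [ 441.2 -214.8  105. ] [ 413.  -236.4   85.1] 298
```

Request:
play_rows(dp=[[-1,-17,0],[-1,-17,0],[-1,-17,0],[-1,-17,0],[-1,-17,0],[-1,-17,0],[0,-17,0],[0,-13,0]], yaw=[7,7,7,7,7,7,7,7])

```text
t: 11.38
ee_pos: [425.1, -222.6, 305.1]
orientation: [-0.27, -3.13, 0.0]
ft_force: [0.4, -0.3, 0.9]
width: 61.5
grasp_force: 0.0
```

Request:
play_rows(dp=[[0,0,-25],[0,0,-25],[0,0,-25],[0,0,-25],[0,0,-25],[0,0,0],[0,0,0],[0,0,0]], yaw=[7,7,3.3,0,0,0,0,0])

```text
t: 12.05
ee_pos: [425.8, -221.9, 181.3]
orientation: [-0.195, 3.135, -0.001]
ft_force: [0.4, -0.8, 1.1]
width: 61.4
grasp_force: 0.0
```

```bash
python3 w.py w6; python3 - <<'E'
from h import *
np.set_printoptions(precision=2,suppress=True)
print(ctrl.get_obs()['qpos'])
P=np.load('pics/w6.npz')['P'];rng=np.random.default_rng(0)
Q=P[(np.hypot(*(P[:,:2]-[440,-226]).T)<55)&(P[:,2]>45)&(P[:,2]<108)];best=0
for _ in range(1500):
    a,b,c=Q[rng.choice(len(Q),3,False)];n=np.cross(b-a,c-a);n/=np.linalg.norm(n)+1e-9;n*=np.sign(n[2]+1e-9)
    i=(abs((Q-a)@n)<1).sum()
    if .74<n[2]<.88 and i>best: best,bn,ba=i,n,a
I=Q[abs((Q-ba)@bn)<1.5];c=I.mean(0);n=np.linalg.svd(I-c,full_matrices=0)[2][2];n*=np.sign(n[2])
print('n',n,'yaw',np.degrees(np.arctan2(-n[1],-n[0])),'tilt',np.degrees(np.arccos(n[2])),len(I))
h=(P-c)@n;m=(np.hypot(*(P[:,:2]-[428,-223]).T)<25)&(h>10)&(h<33)
K=P[m];hk=h[m];print('knob pts',len(K),hk.max());tip=K[hk>hk.max()-5]
print('tip centre',(tip-np.outer(((tip-c)@n)-24,n)).mean(0),'all',len(tip))
E
```

```text
12.05 [ 425.8 -221.9  181.3] [172.9   0.1 180. ]
switch_grip 0.6 [316.7 192.9] [ 425.2 -225.6   95. ] [ 423.7 -225.7  101.5]
cone 0.82 [569.  192.9] [411.3  71.2   0. ] [405.4  37.7  41.6]
[-0.51  0.22  1.95  0.    0.96 -2.2 ]
n [-0.57 -0.06  0.82] yaw 6.4407614810623 tilt 35.00824176750912 8214
knob pts 600 31.775627577291107
tip centre [ 425.25 -226.46   95.24] all 459
```

View pics/w6.png

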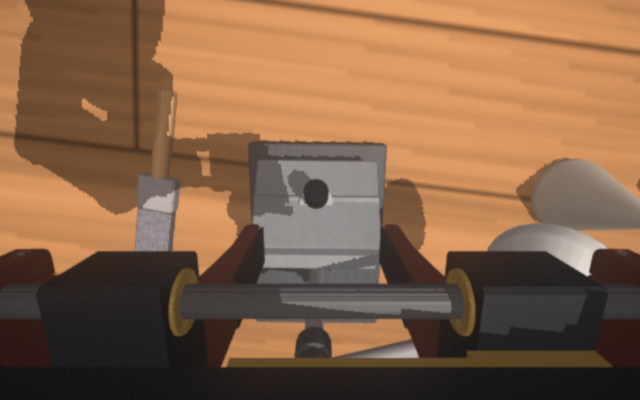

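The knob is centred between the fingers at (316,193). I'll descend onto it.

Request:
play_rows(dp=[[-1,-2,-20],[-1,-2,-25],[0,0,-25],[0,0,-18],[0,0,-10],[0,0,-5.5],[0,0,0],[0,0,0]], yaw=[0,0,0,0,0,0,0,0])

```text
t: 12.97
ee_pos: [423.5, -225.9, 77.4]
orientation: [-0.195, 3.135, -0.001]
ft_force: [-0.0, 0.6, -0.2]
width: 61.8
grasp_force: 0.0
```

Request:
play_rows(dp=[[0,0,0],[0,0,0],[0,0,0],[0,0,0],[0,0,0],[0,0,0],[0,0,0],[0,0,0]], yaw=[0,0,0,0,0,0,0,0], gripper=1)

```text
t: 13.63
ee_pos: [422.9, -225.6, 76.8]
orientation: [0.195, -3.136, 0.0]
ft_force: [-0.5, -0.5, 0.6]
width: 11.7
grasp_force: 0.0
```

```bash
python3 -c "
from h import *
o=ctrl.get_obs();print(o['ee_pos'],o['ft_force'],o['moment'],o['width'],o['grasp_force'])"
```

```text
[ 422.94592449 -225.58121192   76.77643377] [-0.52638686 -0.46348386  0.56771789] [ 0.04852941  0.00442134 -0.02794323] 11.663972505609978 0.0
```

```bash
python3 w.py w7; python3 -c "
from h import *
p,T=get('side');cv2.imwrite('pics/s7.png',cv2.resize(p['pixels'][200:350,220:420,::-1],None,fx=3,fy=3))
w=cv2.imread('pics/w7.png');a=cv2.imread('pics/s7.png');cv2.imwrite('pics/c7.png',np.vstack([a[:, :600],cv2.resize(w[120:320,170:470],None,fx=2,fy=2)])[:,:])
print(ctrl.get_obs()['width'])"; python3 -c "
import cv2;i=cv2.imread('pics/c7.png');print(i.shape);cv2.imwrite('pics/c7.png',cv2.resize(i,(423,600)))"
```

```text
13.6333 [ 422.9 -225.6   76.8] [172.9  -0.  180. ]
post_top 0.53 [110.7 206.9] [ 384.6 -283.4  190. ] [ 448.5 -393.8   15.1]
switch_grip 0.89 [315.9 239.7] [ 424.6 -228.    95. ] [ 422.4 -228.2  100.5]
0.6952230215281279
(850, 600, 3)
```

View pics/c7.png

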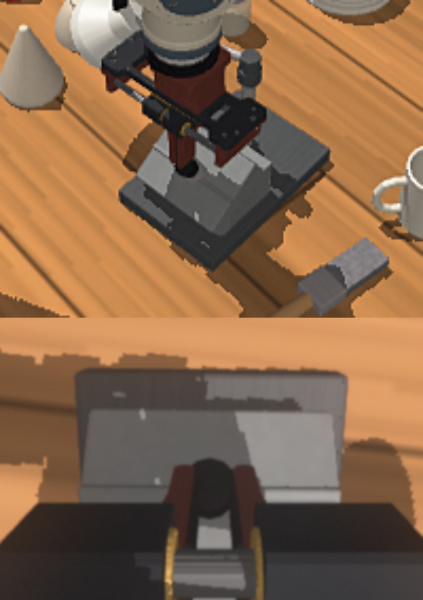

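Request:
play_rows(dp=[[0,0,0],[0,0,0],[0,0,0],[0,0,0]], yaw=[0,0,0,0])

```text
t: 14.27
ee_pos: [422.9, -225.5, 76.8]
orientation: [0.195, -3.136, -0.0]
ft_force: [-0.6, 0.3, -0.2]
width: 0.5
grasp_force: 0.0
```

```bash
python3 w.py w8; python3 -c "
from h import *
w=cv2.imread('pics/w8.png');cv2.imwrite('pics/c8.png',cv2.resize(w[150:350,200:440],None,fx=3,fy=3))
o=ctrl.get_obs();print(o['width'],o['grasp_force'],o['ft_force'])
P=np.load('pics/w8.npz')['P'];m=(np.hypot(*(P[:,:2]-[423,-226]).T)<14)&(P[:,2]>80);print(m.sum(),P[m].mean(0),P[m].max(0))"
```

```text
14.2667 [ 422.9 -225.5   76.8] [ 172.9   -0.  -180. ]
0.5286383174771944 0.0 [ 0.21066528 -0.39229835  0.67588182]
1344 [ 413.5861482  -227.23796162  132.74050242] [ 431.93238572 -220.47301165  205.08711007]
```

View pics/c8.png

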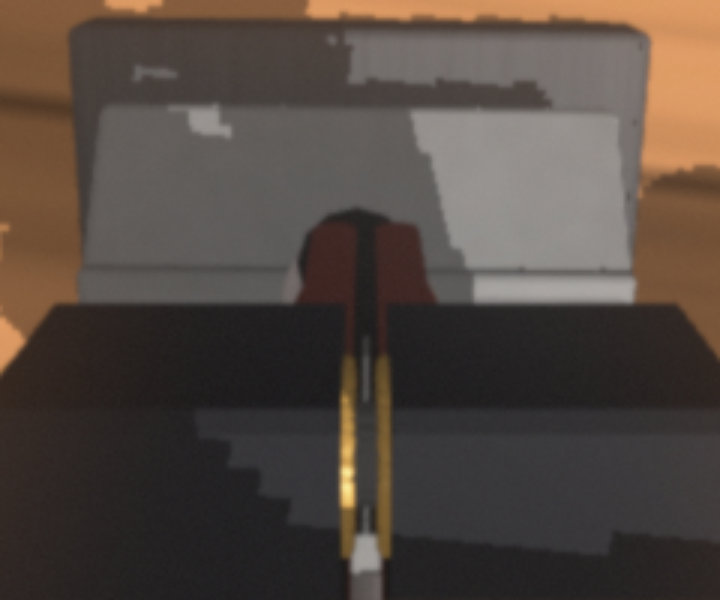

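```bash
python3 - <<'E'
from h import *
np.set_printoptions(precision=1,suppress=True)
for n,(r0,r1,c) in dict(wrist=(210,262,range(294,350,6)),).items():
    p,T=get(n)
    for r in range(r0,r1,5):
        print(r,[ (lambda x: tuple(x[[0,2]].round().astype(int)) if x is not None else None)(at_d(p,(u,r),T)) for u in c])
    print([p['pixels'][r,322].tolist() for r in range(212,262,6)],[p['pixels'][r,312].tolist() for r in range(212,262,6)])
p,T=get('side');px=p['pixels'].astype(int);z=p['range_z']
red=(px[...,0]>60)&(px[...,0]>1.8*px[...,1]);red[:200]=0
C=[]
for v,u in np.argwhere(red):
    if 250<u<360 and z[v,u]>0:
        c,d=ray(p,(u,v),T);C.append(c+d*z[v,u])
C=np.array(C);m=np.hypot(*(C[:,:2]-[423,-226]).T)<40;print(len(C[m]),C[m].min(0),C[m].max(0));Q=C[m];print(Q[np.argsort(Q[:,2])[:12]])
E
```

```text
210 [(np.int64(419), np.int64(61)), (np.int64(419), np.int64(61)), (np.int64(418), np.int64(60)), (np.int64(418), np.int64(60)), (np.int64(417), np.int64(60)), (np.int64(417), np.int64(60)), (np.int64(416), np.int64(60)), (np.int64(416), np.int64(60)), (np.int64(415), np.int64(60)), (np.int64(415), np.int64(60))]
215 [(np.int64(422), np.int64(62)), (np.int64(421), np.int64(63)), (np.int64(421), np.int64(62)), (np.int64(420), np.int64(63)), (np.int64(420), np.int64(62)), (np.int64(420), np.int64(62)), (np.int64(419), np.int64(62)), (np.int64(419), np.int64(62)), (np.int64(418), np.int64(62)), (np.int64(418), np.int64(62))]
220 [(np.int64(425), np.int64(64)), (np.int64(424), np.int64(64)), (np.int64(424), np.int64(64)), (np.int64(423), np.int64(65)), (np.int64(413), np.int64(94)), (np.int64(422), np.int64(64)), (np.int64(422), np.int64(64)), (np.int64(421), np.int64(64)), (np.int64(421), np.int64(64)), (np.int64(420), np.int64(64))]
225 [(np.int64(428), np.int64(66)), (np.int64(427), np.int64(66)), (np.int64(412), np.int64(109)), (np.int64(411), np.int64(109)), (np.int64(415), np.int64
[... 2316 characters left out ...]
nt64(198)), (np.int64(388), np.int64(198)), (np.int64(388), np.int64(198)), (np.int64(388), np.int64(198))]
[[96, 94, 92], [94, 91, 90], [39, 35, 34], [37, 35, 36], [37, 35, 34], [35, 32, 33], [36, 34, 35], [35, 34, 35], [32, 29, 29]] [[95, 93, 91], [95, 93, 91], [56, 39, 36], [64, 40, 37], [64, 41, 38], [64, 41, 37], [61, 38, 34], [35, 34, 35], [33, 31, 32]]
288 [ 390.2 -265.9  109. ] [ 455.4 -213.   279.7]
[[ 413.4 -230.9  109. ]
 [ 414.8 -232.9  109.8]
 [ 416.4 -234.5  109.9]
 [ 413.1 -224.2  110.4]
 [ 426.4 -233.8  112.1]
 [ 413.2 -231.2  113.2]
 [ 418.1 -236.1  113.7]
 [ 421.1 -236.2  115. ]
 [ 430.2 -233.   115.5]
 [ 418.8 -235.4  116.2]
 [ 413.3 -234.6  116.3]
 [ 427.9 -235.7  116.3]]
```

Both cameras put the real fingertips about 31 mm above the reported TCP, so the fingers closed above the knob. I'll open and measure the tip height again before going lower.

Request:
play_rows(dp=[[0,0,0],[0,0,0],[0,0,0],[0,0,0],[0,0,0],[0,0,0],[0,0,0],[0,0,0]], yaw=[0,0,0,0,0,0,0,0], gripper=0.45)

```text
t: 15.28
ee_pos: [423.0, -225.6, 76.8]
orientation: [-0.195, 3.136, -0.0]
ft_force: [0.2, 0.3, -0.2]
width: 47.3
grasp_force: 0.0
```

```bash
cat > tip.py <<'E'
from h import *
np.set_printoptions(precision=1,suppress=True)
o=ctrl.get_obs();print(o['ee_pos'],o['width'],o['ft_force'],o['grasp_force'])
for n in ('wrist','side','scene'):
    p,T=get(n);px=p['pixels'].astype(int);P=cloud(p,T);k=px[p['range_z']>0]
    q=P-o['ee_pos'];m=(k[:,0]>1.4*k[:,1])&(abs(q[:,0])<25)&(abs(q[:,1])<60)&(q[:,2]>-5)&(q[:,2]<70)
    Q=q[m];s=np.sort(Q[:,2]) if m.any() else [];print(n,len(Q),s[:12:2]); 
    for sg in(1,-1):
        L=Q[(Q[:,1]*sg>0)]
        if len(L): i=L[np.argsort(L[:,2])[:10]];print(i.mean(0))
p,T=get('wrist');
for r in models.landmark_of(p,'switch_grip')[:1]: print(r,at_z(p,r['location'],95,T))
E
python3 tip.py
```

```text
[ 423.  -225.6   76.8] 47.340321963986064 [ 0.2  0.3 -0.2] 0.0
wrist 1012 [31.2 31.8 32.  32.1 32.3 32.8]
[-15.7  27.5  33.4]
[ -8.6 -29.1  32. ]
side 110 [17.4 31.4 34.4 35.  35.9 36.4]
[-13.7  26.4  39.1]
[ -3.1 -27.4  32.9]
scene 90 [ 9.3 30.9 32.2 34.1 35.  36. ]
[ 8.7 26.4 41.7]
[ 10.3 -27.3  33.3]
{'location': [322.8, 241.7], 'conf': 0.65} [ 425.4 -223.9   95. ]
```

Request:
play_rows(dp=[[0.5,0,-10],[0.5,0,-8],[0,0,-6],[0,0,-4],[0,0,0],[0,0,0]], yaw=[0,0,0,0,0,0])

```text
t: 16.03
ee_pos: [423.7, -225.4, 48.2]
orientation: [0.195, -3.135, -0.001]
ft_force: [0.2, 0.4, -0.0]
width: 48.0
grasp_force: 0.0
```

Request:
play_rows(dp=[[0,0,0],[0,0,0],[0,0,0],[0,0,0],[0,0,0],[0,0,0],[0,0,0],[0,0,0]], yaw=[0,0,0,0,0,0,0,0], gripper=1)

```text
t: 16.7
ee_pos: [424.5, -227.3, 49.2]
orientation: [-0.195, 3.134, -0.004]
ft_force: [-1.1, -9.4, -2.9]
width: 21.4
grasp_force: 30.0
```

Request:
play_rows(dp=[[0,-1.7,0],[-1.7,-0.2,2.5],[-1.7,-0.2,2.5],[-1.7,-0.2,2.5],[-1.5,-0.2,2.1],[-1,-0.1,1.4],[0,0,0],[0,0,0]], yaw=[0,0,0,0,0,0,0,0])

```text
t: 17.37
ee_pos: [417.3, -228.2, 59.4]
orientation: [-0.194, 3.134, -0.001]
ft_force: [8.7, 0.4, -15.7]
width: 21.2
grasp_force: 30.0
```

```bash
python3 -c "
from h import *
o=ctrl.get_obs();n=np.array([-.57,-.065,.82]);e=np.array(o['ee_pos']);print(e,(e-[424.5,-227.3,49.2])@n,o['ft_force']@n,o['ft_force'],o['width'],o['grasp_force'])"
```

```text
[ 417.26155013 -228.24617029   59.40906283] 12.558849017005166 -17.87478502429968 [  8.71006621   0.41753884 -15.71086251] 21.175832390039997 29.966494739055634
```

Request:
play_rows(dp=[[0,0,0],[0,0,0],[0,0,0],[0,0,0],[1.5,0.2,-2.2],[2,0.2,-2.9],[2,0.2,-2.9],[1.9,0.2,-2.8]], yaw=[0,0,0,0,0,0,0,0])

```text
t: 18.03
ee_pos: [424.2, -227.4, 49.1]
orientation: [-0.195, 3.135, -0.0]
ft_force: [-8.6, 0.3, 32.3]
width: 21.4
grasp_force: 30.0
```

Request:
play_rows(dp=[[0,0,0],[0,0,0],[0,0,0],[0,0,0],[0,0,0],[0,0,0]], yaw=[0,0,0,0,0,0], gripper=0.45)

```text
t: 18.53
ee_pos: [423.5, -227.4, 49.0]
orientation: [0.194, -3.135, -0.0]
ft_force: [0.7, -0.3, 0.9]
width: 48.5
grasp_force: 0.0
```

Request:
play_rows(dp=[[0,0,15],[0,0,25],[0,0,30],[0,0,30],[0,0,30],[-10,-10,30],[-10,-10,30],[0,0,0]], yaw=[0,0,0,0,0,0,0,0])

```text
t: 19.2
ee_pos: [405.3, -250.0, 244.5]
orientation: [-0.193, 3.129, -0.009]
ft_force: [0.7, -0.6, 0.2]
width: 48.0
grasp_force: 0.0
```

```bash
python3 w.py w9; python3 - <<'E'
from h import *
np.set_printoptions(precision=1,suppress=True)
P=np.load('pics/w9.npz')['P'];c=np.array([533.5,-215.3])
P2=cloud(*get('side'))
for n,P in (('w',P),('side',P2)):
    d=np.array([np.cos(np.radians(113)),np.sin(np.radians(113))]);nn=np.array([-d[1],d[0]]);q=P[:,:2]-c;s=q@d;t=q@nn
    for r in (60,80,100,120):
        m=(s>r)&(s<r+15)&(abs(t)<16)&(P[:,2]>172)&(P[:,2]<196);print(n,'bar',r,m.sum(),t[m].mean() if m.any() else 0)
    m=(np.hypot(*(P[:,:2]-[469,-63]).T)<22)&(P[:,2]>240)&(P[:,2]<256);print('rod',m.sum(),P[m].mean(0) if m.any() else 0)
    m=(np.hypot(*(P[:,:2]-[413.5,66.5]).T)<60)&(P[:,2]>8)&(P[:,2]<105);Q=P[m]
    f=lambda a:np.hypot(*(Q[:,:2]-a[:2]).T)-(a[2]-a[3]*Q[:,2])
    if len(Q): print('cone',least_squares(f,[413,66,42,.39],loss='soft_l1',f_scale=1.5).x,len(Q))
    K=P[np.hypot(*(P[:,:2]-[424,-226]).T)<25];h=(K-[439,-224.7,75.4])@np.array([-.57,-.065,.82]);h=h[h<45];print('knob h',np.sort(h)[-8:])
E
```

```text
19.2 [ 405.3 -250.   244.5] [172.9   0.4 179.7]
post_top 0.66 [339.8 344.7] [ 532.4 -217.7  190. ] [ 533.1 -217.5  189. ]
hood_grip 0.86 [568.7 334.5] [469.4 -61.  232. ] [464.3 -68.5 239.8]
switch_grip 0.95 [343.2 199.6] [ 424.7 -224.1   95. ] [ 423.  -224.7  101.5]
cone 0.91 [549.9 197.2] [410.5  67.2   0. ] [403.8  38.1  39.3]
w bar 60 0 0
w bar 80 0 0
w bar 100 0 0
w bar 120 0 0
rod 147 [468.4 -69.6 243.3]
cone [412.7  67.3  46.4   0.4] 4155
knob h [31.4 31.4 31.5 31.5 31.6 31.6 31.9 32.3]
side bar 60 0 0
side bar 80 4 4.970643252993266
side bar 100 0 0
side bar 120 9 4.949743387483825
rod 0 0
cone [414.   65.9  45.9   0.4] 753
knob h [32.3 32.3 32.5 32.5 33.1 34.2 35.3 36.2]
```

```bash
python3 -c "
from h import *
print(ticket.close_job())"
```

```text
the job is handed in; nothing more can be done
None
```

The job is handed in; the result wasn't reported. By my measurements the arm, let go, points about 3 mm off the cone's middle (limit 12 mm), the knob was pulled to its stop, held and is back home, and no model or bystander was touched.

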